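# Show a pressure transmitter to the inspection camera

### The job

Slide the pressure transmitter (the one with the square head and flat display, not the round dial gauge) out of the open end of its fork slot, lift it clear and hold it up to the inspection camera: display uncovered and facing squarely into the lens, right way up as the camera sees it, centred on the lens and about 15 cm in front of it. The camera looks down at a slant, so tip the transmitter back to match. Finish while still holding it there, still and in the air; leave the gauge, the camera and the other things on the bench where they are.

Things in the scene. Friction and masses are not known exactly. Their poses are not given: they have to be found in the camera images.
- transmitter: Pressure transmitter, 0.3 kg, captive in a rack slot, free to turn. Origin: centre of underside; z up its axis, x out of its display (at start within 45 deg of world +x). Heights: steel collar d 34, 0-12 mm; steel neck d 16, 12-34; black box head 42 (x) by 46 (y), centred, 34-94; steel plug d 18, 94-104. Grip the head across its 46 mm width, so the display stays uncovered.
- display: Grey display panel on the transmitter's head, 36 wide (y) by 46 mm high (z), 2 mm thick. Origin: centre of its outer face, at x = 23, y = 0, z = 64 mm in the transmitter's frame; axes parallel to the transmitter's, x out of the display.
- head_back (a point): Centre of the back face of the transmitter's head, at x = -21, y = 0, z = 64 mm in the transmitter's frame.
- rack: Fixed rack. Origin on bench, z up. Base plate 10 mm thick, x -105..50, y +-135. Fork plate z 26-32 mm, x -50..50, y +-130, two slots along x, 22 wide, at y=+75 and -75, open at -x (to robot), shut at x=14. In each, either way, an instrument stands on the base plate (z=10) at x -5..0, neck in the slot, collar under the fork, 4 mm play up: slide it 70 mm or more to -x, then lift.
- camera: Inspection camera head, aluminium cube 45 mm with black lens barrel d 36, stiffly clamped 280-330 mm above the bench. Origin: centre of the cube. Looks along its own -x, slanting down 0.2-0.5 rad; z is up in its picture; axis of view is y = z = 0. When the transmitter is rightly presented, its axes are parallel to the camera's.
- lens (a point): Centre of the front glass of the camera's lens, at x = -51, y = 0, z = 0 mm in the camera's frame.
- stand: Fixed camera stand. Origin: on the bench surface straight below the camera head. Dark base plate x -40 to +80, y -70 to +70 mm, 12 mm thick; steel column of diameter 22 at x = +55 mm, 357 mm high.
- gauge: Round steel dial gauge, diameter 64, 30 mm thick (x), 98 mm high, on the same collar and neck as the transmitter, in the other slot. Origin: centre of its underside. To be left alone.
- meter: Grey handheld meter lying on the bench, 150 by 56 by 28 mm, with a steel probe 60 mm long at its +x end. Origin: centre of its underside. To be left alone.
- screwdriver: Screwdriver 180 mm long lying on the bench along its x, handle to -x. To be left alone.
- adapter: Brass hexagonal adapter standing on the bench, 34 mm across and 34 mm high. Origin: centre of its underside. To be left alone.
Mind the look-alikes: they are no part of the job. What is shaped like the transmitter but purple or red is not meant.

How it is judged:
By the outcome, as a careful person would: the job done as asked, in the order asked, and still so for the second after the job is handed in, while the arm keeps its last pose, push and grip.
It also fails if it takes over 35 s, if anything falls off the work surface, if the arm or the gripper's body presses on something with over 40 N, if the wrist force passes 120 N, or if a joint passes its speed limit or range.

### The arm

A 7-joint arm with a two-finger parallel gripper is mounted at the origin on the work surface. World frame = base frame: x ahead of the robot, y to its left, z up, the work surface at z = 0. Lengths are in mm, angles in rad, forces in N, time in s.
With the tool pointing down it reaches from about 425 to 925 mm from the base axis. Payload 6.8 kg.
Tool frame: the origin (TCP) lies midway between the tips of the shut fingers; the grasp point (between the pads) lies 19 mm behind it; z points along the fingers, x is the direction in which the jaws open and shut, and the axes are right-handed (so a half turn about z gives the same grasp; the last joint's range is limited). The gripper opens to 88 mm and grips with 3 to 60 N. Pads are 20 mm wide; open, the fingers measure 115 mm over their backs; the gripper's body (75 mm by 178 mm) begins 61 mm behind the grasp point.
Start: joints at [1.105, 0.477, 0.022, 1.555, -0.011, 1.109, -0.083], TCP at [236.405, -632.266, 222.664] pointing down, gripper open.
Joint ranges: [-2.96, 2.96], [-0.34, 2.1], [-1.41, 1.46], [0.24, 2.44], [-1.37, 4.51], [0.17, 1.92], [-2.96, 2.96]. Speed limits (rad/s): [2.39, 2.39, 3.14, 3.14, 3.14, 3.14, 3.14].

### API

Orientations are given as a unit quaternion [w, x, y, z].
In Python, from bench import ctrl, vision gives the robot as it stands.
- The arm moves only by the tool send_rows, never from a script. Its argument "steps" is a list of rows, each a list of 5 numbers: the closure in counts, from 0 (fully open) to 255 (shut), then the shift along the tool's x, y, z in cm, then the turn about the tool's z in rad. In form: [[claw, dx, dy, dz, turn], ...]. A call has 1 to 20 rows; each row shifts and turns the commanded pose from where the row before left it, along the tool's axes as they then stand; what a row does not reach is not made up. A row lasts 1/8 s, in which the tool goes at most 62.5 mm and 10.7 degrees, less where a joint would pass 70% of its speed; a pose out of reach is approached as far as the arm can. A call is refused whole if a number of a shift passes 6.25 or a number of a turn 0.188, either way. A call with a gripper value outside its range is refused whole. The fingers move at their own pace and stop on an object; the grip force is fixed at half the most. Time passes only in rows, so rows that do not move let the fingers close. It gives the time, the measured TCP pose, the force and the opening at its end, in the units of the state.
- ctrl.state(): the state, without advancing time (a new reading comes with each control period).
- vision.get_image(name): name is "side" or "top"; returns the picture (400x640x3 uint8, red, green, blue); there is no depth.
- vision.calibration(name): a dict with "mtx" (3x3 intrinsics, pixels), "R" (3x3) and "t" (3): a world point X has camera coordinates R X + t. Camera axes: x right, y down, z forward; pixel columns grow to the right and rows downward; lengths in mm; the calibration is good to about 2 mm. A picture is of the moment at which its call begins. calibration takes no time and is no camera call.
- ctrl.hand_in(): hands the job in, once; it reports no verdict.
The state is a dict: "clock": time; "joints": joint angles; "qd": joint speeds; "effort": joint torques, N m; "position": TCP position; "ee_rot": TCP orientation; "contact_force": force on the tool from outside, world axes, zero at the start; "wrist_torque": the same for the moment, N m; "opening": finger opening in mm.
Only numpy, scipy, OpenCV 4.12 (cv2) and the standard library are available. Lean on these libraries where they do the work, as an engineer would, in place of code of your own. Each camera call takes 0.05 s, during which the arm holds its last target. There are 200 camera calls.

## Working session

There is one attempt and no reset: what is moved stays moved. The work goes in short steps, Python scripts to look and compute and a tool call to move; the robot and the scene stay as the last step left them, time stands still between calls to the robot, and variables do not carry over. Pictures are saved under pics/ and viewed, about 8 in all and at most 12, crops included, and the job is handed in when it is done.

Besides the shell and the picture viewer there is one more tool, called after "Call:" as name(argument=value, ...) on one line, values as JSON. send_rows: Moves the arm, as the interface text tells. Its arguments: {"type":"object","properties":{"steps":{"type":"array"}},"required":["steps"]}

```bash
ls; mkdir -p pics
python3 - <<'E'
from bench import ctrl, vision
import cv2, numpy as np
for n in("side","top"):
    im=vision.get_image(n); cv2.imwrite(f"pics/{n}0.png",im[:,:,::-1])
    c=vision.calibration(n); print(n,{k:np.round(np.array(v),4).tolist() for k,v in c.items()}, (-np.array(c['R']).T@np.array(c['t'])).round())
print(ctrl.state())
E
```

```text
pics
side {'mtx': [[460.7517, 0.0, 320.4287], [0.0, 460.7517, 203.3036], [0.0, 0.0, 1.0]], 'R': [[-0.8206, -0.5714, 0.0122], [-0.4158, 0.5823, -0.6986], [0.392, -0.5783, -0.7154]], 't': [444.1971, 299.0234, 1442.7011]} [ -77.  914. 1236.]
top {'mtx': [[388.2448, 0.0, 321.7344], [0.0, 388.2448, 191.4349], [0.0, 0.0, 1.0]], 'R': [[-0.0283, -0.9996, 0.0008], [-0.996, 0.0281, -0.0847], [0.0846, -0.0032, -0.9964]], 't': [86.9522, 521.57, 1227.2316]} [ 418.   76. 1267.]
{'clock': 0.1, 'joints': array([ 1.10490078,  0.47771467,  0.02231435,  1.55634435, -0.01148412,
        1.1093306 , -0.08311201]), 'qd': array([-0.00195469, -0.00045598, -0.00102562, -0.00156611, -0.00176542,
       -0.0006786 ,  0.00037174]), 'effort': array([ 4.14831346e-03, -5.84094822e+01,  1.53955813e+00, -2.73313022e+01,
       -5.42413245e-02,  1.30406645e-02,  8.06173398e-05]), 'position': array([ 236.19767092, -631.73259063,  221.78374859]), 'ee_rot': array([-4.23993157e-04,  8.21659017e-01, -5.69978739e-01, -7.18832701e-04]), 'contact_force': array([-0.08250082,  0.46279611, -0.63018775]), 'wrist_torque': array([ 0.04210712,  0.01589578, -0.00358325]), 'opening': 87.666025286321}
```

View pics/side0.png

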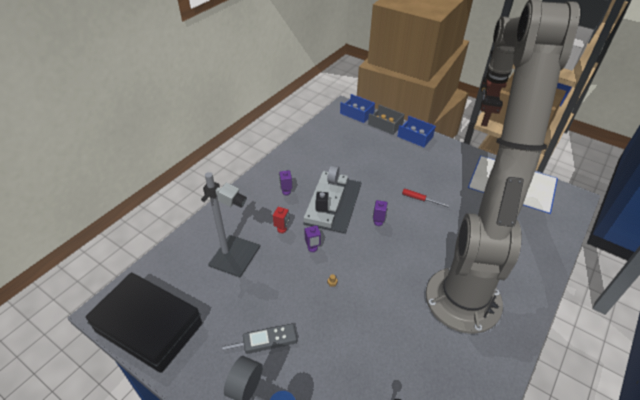

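View pics/top0.png

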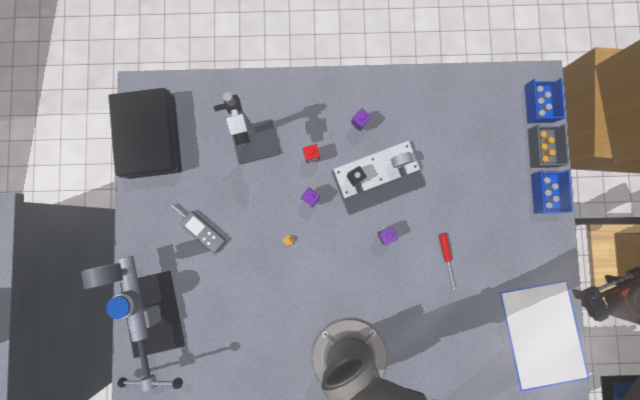

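Run:
```python
import cv2
s=cv2.imread("pics/side0.png");t=cv2.imread("pics/top0.png")
cv2.imwrite("pics/s1.png",cv2.resize(s[160:280,195:355],None,fx=5,fy=5,interpolation=cv2.INTER_CUBIC))
cv2.imwrite("pics/t1.png",cv2.resize(t[85:255,205:430],None,fx=3.5,fy=3.5,interpolation=cv2.INTER_CUBIC))
```

```text
(no output)
```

View pics/s1.png

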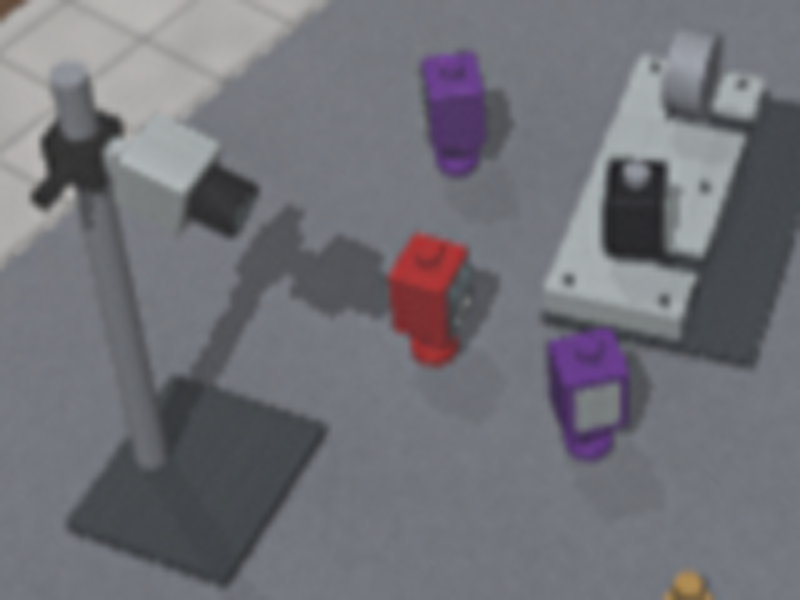

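View pics/t1.png

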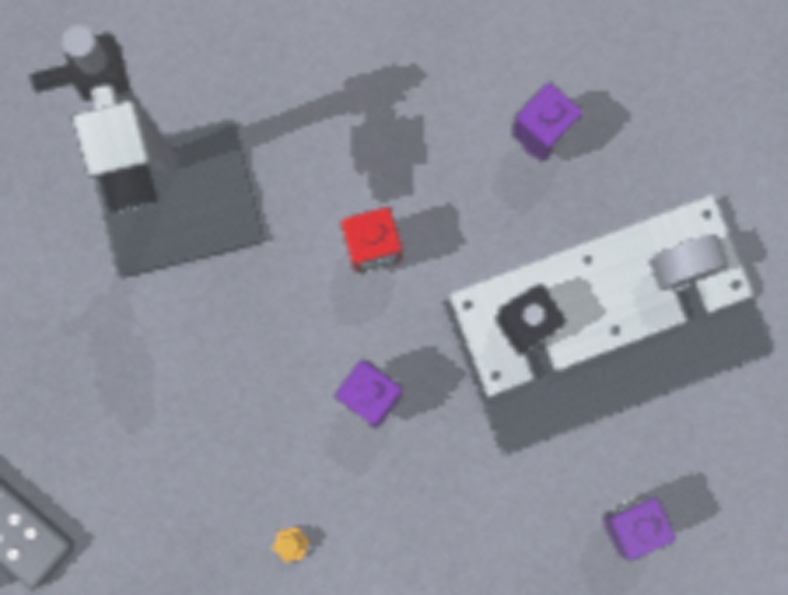

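Candidates (top view px): black square-headed in rack slot (357,175) is the transmitter; gauge (402,158), red (311,153), purple (310,197), (388,236), (361,119) are the look-alikes. The crop confirms the black one. Now I fit poses.

```bash
cat > h.py <<'E'
from bench import ctrl, vision
import numpy as np
from scipy.optimize import least_squares
from scipy.spatial.transform import Rotation as Ro
C={n:{k:np.array(v,float) for k,v in vision.calibration(n).items()} for n in("side","top")}
OFF={"side":(5,195,160),"top":(3.5,205,85)}
def proj(n,X):
    c=(C[n]["R"]@np.atleast_2d(X).T).T+C[n]["t"]; p=c@C[n]["mtx"].T; return p[:,:2]/p[:,2:]
def px(n,u,off=None):
    f,ox,oy=(off or OFF)[n]; return (np.array(u,float)+.5)/f-.5+[ox,oy]
def pose(p): # x y z yaw slant ; slant: looks down along -x => x axis points up by slant
    return Ro.from_euler('ZY',[p[3],-p[4]]),np.array(p[:3])
def fit(obs,p0,free):
    obs=[(n,np.array(X,float),px(n,u)) for n,X,u in obs]; p0=np.array(p0,float)
    def full(q): p=p0.copy(); p[free]=q; return p
    def res(q):
        R,t=pose(full(q)); return np.concatenate([proj(n,R.apply(X)+t)[0]-u for n,X,u in obs])
    r=least_squares(res,p0[free],loss='soft_l1'); print(np.round(full(r.x),3)); print(np.round(res(r.x).reshape(-1,2),1).tolist())
    return full(r.x)
E
cat > m1.py <<'E'
from h import *
T,S="top","side"
print("rack");rk=fit([(T,(50,130,32),(450,297)),(T,(-50,130,32),(491,396)),(T,(-50,-130,32),(752,297)),(T,(50,-130,32),(717,197)),(T,(-105,135,10),(506,452)),(T,(-105,-135,10),(772,352)),
 (S,(50,130,32),(545,295)),(S,(-50,130,32),(683,318)),(S,(-50,-130,32),(765,85)),(S,(50,-130,32),(645,55))],[500,-100,0,.3,0],[0,1,3])
print("stand");st=fit([(T,(-40,70,12),(122,276)),(T,(-40,-70,12),(268,240)),(T,(80,-70,12),(238,125)),
 (S,(80,70,12),(68,522)),(S,(-40,70,12),(225,585)),(S,(-40,-70,12),(325,430)),(S,(80,-70,12),(185,378)),(S,(55,0,357),(70,72)),(S,(55,0,12),(152,465)),(T,(55,0,357),(79,41))],[600,300,0,.2,0],[0,1,3])
h=22.5
cam=[(S,(h,h,h),(107,147)),(S,(h,-h,h),(157,118)),(S,(-h,-h,h),(220,152)),(S,(-h,h,h),(175,192)),(S,(-h,h,-h),(183,235)),(S,(-51,0,0),(243,211)),
 (T,(h,h,h),(75,118)),(T,(h,-h,h),(132,102)),(T,(-h,-h,h),(148,165)),(T,(-h,h,h),(88,176)),(T,(-51,0,18),(132,204))]
print("cam free");fit(cam,[st[0],st[1],300,st[3],.35],[0,1,2,3,4])
print("cam fixed xy yaw");fit(cam,[st[0],st[1],300,st[3],.35],[2,4])
print("tx")
fit([(T,(0,0,104),(534,314)),(T,(21,23,94),(497,318)),(T,(21,-23,94),(541,285)),(T,(-21,-23,94),(565,322)),(T,(-21,23,94),(522,355)),(S,(0,0,104),(636,170)),(S,(-21,23,34),(658,258))],[rk[0],rk[1],10,.6,0],[0,1,3])
R,t=pose(rk); print("slot pos",R.apply([-2.5,75,10])+t, "dir -x",-R.apply([1,0,0]))
print("decoys",)
for n,u in(("purple L",(370,388)),("purple R",(642,525)),("red",(372,235)),("purple far",(550,112))):
    u=px(T,u); f=lambda q:proj(T,[q[0],q[1],94])[0]-u; print(n,least_squares(f,[500,0]).x.round())
E
python3 m1.py
```

```text
rack
[ 5.88589e+02 -1.06115e+02  0.00000e+00  3.36000e-01  0.00000e+00]
[[0.1, -0.1], [-0.4, 0.6], [0.6, 0.1], [-1.0, 0.0], [-0.4, 1.5], [1.0, 0.5], [-0.4, -1.4], [-0.7, -0.1], [-0.1, -1.4], [-0.9, -0.2]]
stand
[6.73825e+02 2.81499e+02 0.00000e+00 2.11000e-01 0.00000e+00]
[[-1.1, 1.1], [-1.1, 1.4], [-0.8, -0.7], [-0.7, -0.5], [-0.0, -1.1], [0.5, -1.3], [-2.1, -1.5], [0.1, 0.2], [0.3, -2.1], [0.3, 1.3]]
cam free
[6.76014e+02 2.81472e+02 2.94337e+02 1.90000e-01 1.45000e-01]
[[0.8, 2.8], [-0.7, -1.3], [0.3, -2.0], [1.0, 0.0], [-0.6, 1.7], [0.2, 0.2], [-0.5, -1.1], [0.9, -0.4], [0.4, -0.6], [-0.1, 0.1], [-0.9, 1.5]]
cam fixed xy yaw
[6.73825e+02 2.81499e+02 2.94964e+02 2.11000e-01 1.01000e-01]
[[1.1, 3.2], [-0.6, -1.0], [0.5, -2.4], [1.4, -0.2], [0.4, 1.7], [0.9, -0.3], [-0.7, -0.4], [0.6, -0.0], [0.4, -0.4], [-0.1, 0.6], [-0.8, 1.9]]
tx
[561.726 -33.99   10.    -24.554   0.   ]
[[-0.3, 0.9], [-0.3, -1.2], [-0.4, -0.4], [0.8, 0.4], [0.6, -0.4], [-0.2, -0.1], [0.9, 1.1]]
slot pos [561.51952529 -36.12608915  10.        ] dir -x [-0.94417091 -0.32945606 -0.        ]
decoys
purple L [506. 107.]
purple R [ 382. -123.]
red [640. 102.]
purple far [746. -58.]
```

```bash
cat > ov.py <<'E'
from h import *
import cv2
def draw(n,img,ps,box,f):
    x0,y0,x1,y1=box; im=cv2.resize(img[y0:y1,x0:x1],None,fx=f,fy=f,interpolation=cv2.INTER_CUBIC)
    if ps is None: return im
    R,t=pose(ps); P=lambda X:np.round((proj(n,R.apply(np.array(X,float))+t)-[x0,y0]+.5)*f-.5).astype(int)
    h=22.5
    for a in(-h,h):
        for b in(-h,h):
            for s in([(-h,a,b),(h,a,b)],[(a,-h,b),(a,h,b)],[(a,b,-h),(a,b,h)]):
                q=P(s); cv2.line(im,tuple(map(int,q[0])),tuple(map(int,q[1])),(0,0,255),1)
    th=np.linspace(0,2*np.pi,24)
    for x in(-51,-22.5): cv2.polylines(im,[P(np.c_[0*th+x,18*np.cos(th),18*np.sin(th)])],True,(0,255,0),1)
    return im
if __name__=="__main__":
    s=cv2.imread("pics/side0.png");t=cv2.imread("pics/top0.png")
    rows=[]
    for n,im,box in(("side",s,(198,176,254,214)),("top",t,(208,86,258,150))):
        f=4.6 if n=="side" else 4.6
        rows.append(np.hstack([draw(n,im,None if a is None else [674,281.5,z,.205,a],box,f) for a,z in((None,0),(.2,296),(.35,298))]))
    w=max(r.shape[1] for r in rows); cv2.imwrite("pics/ov1.png",np.vstack([cv2.copyMakeBorder(r,0,4,0,w-r.shape[1],0) for r in rows]))
E
python3 ov.py
```

```text
(no output)
```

View pics/ov1.png

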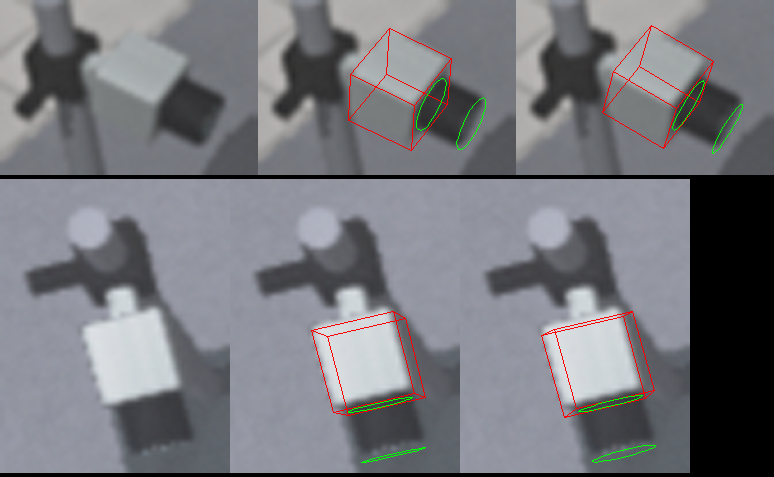

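```bash
cat > m2.py <<'E'
from h import *
OFF.update(side=(4.6,198,176),top=(4.6,208,86))
T,S="top","side"
obs=[(S,(1,1,1),(93,72)),(S,(1,-1,1),(130,33)),(S,(-1,-1,1),(188,63)),(S,(-1,1,1),(152,103)),(S,(-1,1,-1),(155,147)),
 (T,(1,1,1),(84,147)),(T,(1,-1,1),(160,129)),(T,(-1,-1,1),(180,206)),(T,(-1,1,1),(105,225))]
P=[(n,np.array(X,float),px(n,u)) for n,X,u in obs]
# barrel silhouettes: end-rim extreme points
def rim(n,p):
    R,t=pose(p); th=np.linspace(0,2*np.pi,120); return proj(n,R.apply(np.c_[0*th-51,18*np.cos(th),18*np.sin(th)])+t)
def res(q,w=1):
    p=q[:5];h=q[5];R,t=pose(p)
    r=[proj(n,R.apply(X*h)+t)[0]-u for n,X,u in P]
    e=rim(S,p)
    r.append(e[np.argmax(e@[.5,-1])]-px(S,(223,99))) # upper-right end of rim
    r.append(e[np.argmax(e@[-.5,1])]-px(S,(206,147)))
    e=rim(T,p); r.append(e[np.argmin(e[:,0])]-px(T,(130,272))); r.append(e[np.argmax(e[:,0])]-px(T,(190,259)))
    return np.r_[np.concatenate(r),(q[0]-674)/5,(q[1]-281.5)/5,(q[3]-.21)/.03,(h-22)/1]
for x0 in(.15,.4):
    r=least_squares(res,[674,281,297,.2,x0,22],loss='soft_l1'); print(r.x.round(3),r.cost); print(r.fun[:-4].reshape(-1,2).round(1).tolist())
for s in(.1,.15,.2,.25,.3,.35,.4):
    r=least_squares(lambda q:res(np.r_[q[:4],s,q[4]]),[674,281,297,.2,22],loss='soft_l1');print(s,round(r.cost,2),r.x.round(2))
E
python3 m2.py
```

```text
[6.76593e+02 2.81679e+02 2.94399e+02 2.08000e-01 1.71000e-01 2.14000e+01] 4.902696670299277
[[-0.5, 0.7], [-0.6, -0.3], [-0.2, -0.9], [-0.0, -0.0], [-1.0, -0.0], [0.1, 0.2], [0.4, 0.2], [0.3, 0.3], [-0.1, 0.1], [-0.2, -0.7], [-1.8, 0.2], [0.1, 1.5], [1.0, 1.2]]
[6.76593e+02 2.81679e+02 2.94399e+02 2.08000e-01 1.71000e-01 2.14000e+01] 4.902696670349316
[[-0.5, 0.7], [-0.6, -0.3], [-0.2, -0.9], [-0.0, -0.0], [-1.0, -0.0], [0.1, 0.2], [0.4, 0.2], [0.3, 0.3], [-0.1, 0.1], [-0.2, -0.7], [-1.8, 0.2], [0.1, 1.5], [1.0, 1.2]]
0.1 5.53 [6.7566e+02 2.8146e+02 2.9334e+02 2.0000e-01 2.1510e+01]
0.15 4.92 [6.7631e+02 2.8161e+02 2.9409e+02 2.1000e-01 2.1430e+01]
0.2 5.0 [6.7699e+02 2.8178e+02 2.9484e+02 2.1000e-01 2.1360e+01]
0.25 5.63 [6.7762e+02 2.8195e+02 2.9566e+02 2.1000e-01 2.1320e+01]
0.3 6.88 [6.7816e+02 2.8212e+02 2.9656e+02 2.1000e-01 2.1290e+01]
0.35 8.76 [6.7860e+02 2.8230e+02 2.9755e+02 2.1000e-01 2.1270e+01]
0.4 11.28 [6.7896e+02 2.8249e+02 2.9862e+02 2.1000e-01 2.1260e+01]
```

```bash
cat > m3.py <<'E'
from h import *
import cv2
from scipy.ndimage import map_coordinates
from scipy.optimize import minimize
F=[]
G={}
for n in("side","top"):
    g=cv2.cvtColor(cv2.imread(f"pics/{n}0.png"),cv2.COLOR_BGR2GRAY).astype(np.float32); g=cv2.GaussianBlur(g,(0,0),.8)
    G[n]=(cv2.Sobel(g,cv2.CV_32F,1,0)/8,cv2.Sobel(g,cv2.CV_32F,0,1)/8)
def cost(q,h=22.0):
    R,t=pose(q); E=0
    for n in G:
        cc=R.inv().apply(-C[n]["R"].T@C[n]["t"]-t)
        segs=[]
        for i in range(3):
            j,k=[a for a in range(3) if a!=i]
            for a in(-1,1):
                for b in(-1,1):
                    if a*cc[j]>h or b*cc[k]>h:
                        s=np.zeros((2,3)); s[0,i]=-h;s[1,i]=h; s[:,j]=a*h;s[:,k]=b*h; segs.append(s)
        segs=[np.linspace(s[0],s[1],15)[1:-1] for s in segs]
        th=np.linspace(0,2*np.pi,80,endpoint=False); ring=lambda x:np.c_[0*th+x,18*np.cos(th),18*np.sin(th)]
        X=np.vstack([ring(-51),ring(-22.5)]); hull=cv2.convexHull(proj(n,R.apply(X)+t).astype(np.float32),returnPoints=False).ravel()
        hp=X[hull]; hp=np.vstack([np.linspace(a,b,10)[:-1] if np.linalg.norm(a-b)>10 else a[None] for a,b in zip(hp,np.roll(hp,-1,0))])
        segs.append(hp)
        for i,s in enumerate(segs):
            p=proj(n,R.apply(s)+t); d=np.gradient(p,axis=0); d/=np.linalg.norm(d,axis=1,keepdims=True)+1e-9
            gx,gy=[map_coordinates(g,[p[:,1],p[:,0]],order=1) for g in G[n]]
            v=np.abs(gx*-d[:,1]+gy*d[:,0])
            if i==len(segs)-1: v=v[s[:,0]<-28]
            E-=np.sqrt(v+1).sum()/ (1 if i<len(segs)-1 else 1.5)
    return E+((q[0]-674)/6)**2+((q[1]-281.5)/6)**2+((q[3]-.21)/.03)**2
for h in(21.5,22.5):
  for s in(.15,.2,.25,.3,.35,.4,.45):
    best=min((minimize(lambda q:cost(np.r_[q,s],h),[676,281.5,z,.21],method='Nelder-Mead',options=dict(initial_simplex=np.array([676,281.5,z,.21])+np.vstack([np.zeros(4),np.diag([4,4,4,.04])]))) for z in(292,295,298,301)),key=lambda r:r.fun)
    print(h,s,best.fun.round(2),best.x.round(2))
E
python3 m3.py
```

```text
21.5 0.15 -1139.35 [6.7858e+02 2.8450e+02 2.9632e+02 2.7000e-01]
21.5 0.2 -1181.21 [6.7687e+02 2.8449e+02 2.9952e+02 2.4000e-01]
21.5 0.25 -1230.9 [6.7690e+02 2.8448e+02 2.9993e+02 2.6000e-01]
21.5 0.3 -1110.71 [6.7676e+02 2.8499e+02 3.0113e+02 2.8000e-01]
21.5 0.35 -1210.72 [6.7773e+02 2.8473e+02 3.0081e+02 2.9000e-01]
21.5 0.4 -1186.43 [6.7815e+02 2.8470e+02 3.0148e+02 2.9000e-01]
21.5 0.45 -1148.57 [6.7871e+02 2.8459e+02 3.0194e+02 2.7000e-01]
22.5 0.15 -1094.1 [6.8021e+02 2.8206e+02 2.9419e+02 2.2000e-01]
22.5 0.2 -1121.69 [6.7998e+02 2.8198e+02 2.9514e+02 2.3000e-01]
22.5 0.25 -1153.87 [6.7686e+02 2.8502e+02 3.0131e+02 2.3000e-01]
22.5 0.3 -1070.79 [6.7661e+02 2.8600e+02 3.0179e+02 2.8000e-01]
22.5 0.35 -1154.17 [6.7727e+02 2.8539e+02 3.0175e+02 2.9000e-01]
22.5 0.4 -1132.4 [6.7818e+02 2.8513e+02 3.0180e+02 2.9000e-01]
22.5 0.45 -1101.72 [6.7906e+02 2.8480e+02 3.0247e+02 2.5000e-01]
```

Run:
```python
import cv2,numpy as np
s=cv2.imread("pics/side0.png")[178:212,208:252];t=cv2.imread("pics/top0.png")[106:148,222:254]
f=11;a=cv2.resize(s,None,fx=f,fy=f,interpolation=cv2.INTER_LANCZOS4);b=cv2.resize(t,None,fx=9,fy=9,interpolation=cv2.INTER_LANCZOS4)
h=max(a.shape[0],b.shape[0]);P=lambda i:cv2.copyMakeBorder(i,0,h-i.shape[0],0,4,0)
o=np.clip(np.hstack([P(a),P(b)]).astype(float)*1.15,0,255);cv2.imwrite("pics/z1.png",o);print(o.shape,a.shape)
```

```text
(378, 780, 3) (374, 484, 3)[ WARN:0@0.081] global loadsave.cpp:1063 imwrite_ Unsupported depth image for selected encoder is fallbacked to CV_8U.
```

View pics/z1.png

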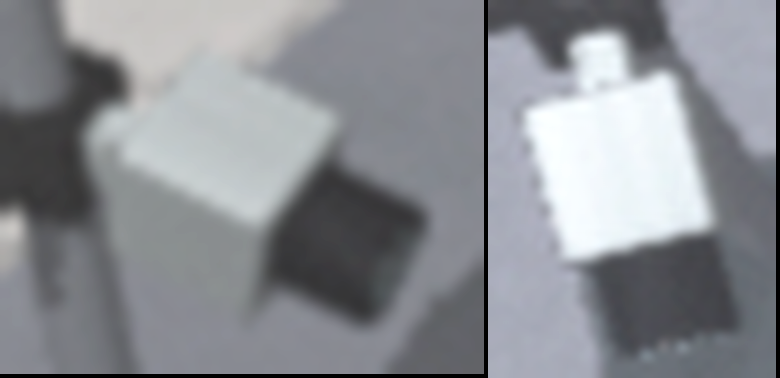

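```bash
python3 - <<'E'
s=open('m2.py').read()
s=s.replace("side=(4.6,198,176),top=(4.6,208,86)","side=(11,208,178),top=(9,222,106)")
a=s.index("obs=[");b=s.index("P=[(n")
s=s[:a]+'''obs=[(S,(1,1,1),(118,150)),(S,(1,-1,1),(203,55)),(S,(-1,-1,1),(340,120)),(S,(-1,1,1),(262,222)),(S,(-1,1,-1),(248,323)),
 (T,(1,1,1),(37,113)),(T,(1,-1,1),(192,70)),(T,(-1,-1,1),(226,225)),(T,(-1,1,1),(82,260))]
'''+s[b:]
for o,n in(("(223,99)","(426,208)"),("(206,147)","(370,327)"),("(130,272)","(142,355)"),("(190,259)","(250,328)")): s=s.replace(o,n)
open('m2.py','w').write(s)
E
python3 m2.py
```

```text
[6.77048e+02 2.81092e+02 2.96063e+02 2.20000e-01 2.20000e-01 2.12820e+01] 3.108219897880058
[[-0.5, 0.2], [-0.6, -0.6], [-0.0, -0.4], [-0.4, -0.0], [-0.1, 0.1], [0.4, -0.1], [-0.1, 0.5], [0.7, 0.1], [0.1, 0.3], [-0.2, -0.2], [-0.7, 0.2], [-0.8, 1.0], [1.0, 0.6]]
[6.77048e+02 2.81092e+02 2.96063e+02 2.20000e-01 2.20000e-01 2.12820e+01] 3.108219897878664
[[-0.5, 0.2], [-0.6, -0.6], [-0.0, -0.4], [-0.4, -0.0], [-0.1, 0.1], [0.4, -0.1], [-0.1, 0.5], [0.7, 0.1], [0.1, 0.3], [-0.2, -0.2], [-0.7, 0.2], [-0.8, 1.0], [1.0, 0.6]]
0.1 5.56 [6.7580e+02 2.8088e+02 2.9404e+02 2.1000e-01 2.1410e+01]
0.15 3.96 [6.7637e+02 2.8097e+02 2.9485e+02 2.1000e-01 2.1330e+01]
0.2 3.18 [6.7687e+02 2.8106e+02 2.9570e+02 2.2000e-01 2.1290e+01]
0.25 3.27 [6.7730e+02 2.8115e+02 2.9662e+02 2.2000e-01 2.1280e+01]
0.3 4.26 [6.7769e+02 2.8128e+02 2.9760e+02 2.3000e-01 2.1280e+01]
0.35 6.06 [6.7806e+02 2.8143e+02 2.9866e+02 2.3000e-01 2.1280e+01]
0.4 8.58 [6.7840e+02 2.8160e+02 2.9977e+02 2.3000e-01 2.1290e+01]
```

```bash
cat > go.py <<'E'
import sys
from h import *
def go(x,y,z,a):
    s=ctrl.state(); p=s["position"]; q=s["ee_rot"]; R=Ro.from_quat([q[1],q[2],q[3],q[0]])
    X=R.apply([1,0,0]); a0=np.arctan2(X[1],X[0]); d=(a0-a+np.pi/2)%np.pi-np.pi/2
    R2=R*Ro.from_euler('z',d); D=R2.inv().apply(np.array([x,y,z])-p)/10
    print("clock",round(float(s["clock"]),2),"pos",p.round(1),"toolx yaw",round(a0,3),"tilt",R.apply([0,0,1]).round(3),"F",s["contact_force"].round(1),"open",round(float(s["opening"]),1))
    print("turn",round(d,3),"then shift cm",D.round(2),"|",round(float(np.linalg.norm(D)),1))
if len(sys.argv)>1: go(*map(float,sys.argv[1:5]))
E
python3 go.py 561.6 -35 200 -0.992
```

```text
clock 0.1 pos [ 236.2 -631.7  221.8] toolx yaw -1.213 tilt [-0.001  0.002 -1.   ] F [-0.1  0.5 -0.6] open 87.7
turn -0.221 then shift cm [-32.15 -59.88   2.25] | 68.0
```

Call:
send_rows(steps=[[0,0,0,0,-0.11],[0,0,0,0,-0.111],[0,-2.3,-4.28,0.16,0],[0,-2.3,-4.28,0.16,0],[0,-2.3,-4.28,0.16,0],[0,-2.3,-4.28,0.16,0],[0,-2.3,-4.28,0.16,0],[0,-2.3,-4.28,0.16,0],[0,-2.3,-4.28,0.16,0],[0,-2.3,-4.28,0.16,0],[0,-2.3,-4.28,0.16,0],[0,-2.3,-4.28,0.16,0],[0,-2.3,-4.28,0.16,0],[0,-2.3,-4.28,0.16,0],[0,-2.3,-4.28,0.16,0],[0,-2.3,-4.28,0.16,0],[0,0,0,0,0],[0,0,0,0,0]])

```text
clock: 2.35
position: [561.3, -35.6, 199.8]
ee_rot: [0.001, 0.879, -0.476, -0.0]
contact_force: [-0.3, -1.0, -1.1]
opening: 87.7
```

```bash
python3 go.py 561.6 -35 55 -0.992
```

```text
clock 2.35 pos [561.3 -35.6 199.8] toolx yaw -0.992 tilt [-0.001 -0.001 -1.   ] F [-0.3 -1.  -1.1] open 87.7
turn -0.0 then shift cm [-0.03 -0.07 14.48] | 14.5
```

Call:
send_rows(steps=[[0,0,0,3.6,0],[0,0,0,3.6,0],[0,0,0,3.6,0],[0,0,0,3.6,0],[0,0,0,0,0],[255,0,0,0,0],[255,0,0,0,0],[255,0,0,0,0],[255,0,0,0,0],[255,0,0,0,0],[255,0,0,0,0]])

```text
clock: 3.72
position: [562.1, -35.0, 56.7]
ee_rot: [-0.0, 0.879, -0.476, 0.0]
contact_force: [-1.0, 0.7, 5.3]
opening: 46.7
```

Run:
```python
from h import *
import cv2
from go import go
go(561.6,-35,55,-.992)
s=vision.get_image("side")[150:240,280:370,::-1];t=vision.get_image("top")[130:220,310:400,::-1]
cv2.imwrite("pics/g1.png",np.hstack([cv2.resize(i,None,fx=4.4,fy=4.4,interpolation=cv2.INTER_CUBIC) for i in(s,t)]))
```

```text
clock 3.73 pos [562.1 -35.   56.7] toolx yaw -0.992 tilt [ 0. -0. -1.] F [-1.   0.7  5.3] open 46.7
turn 0.0 then shift cm [-0.03  0.05  0.17] | 0.2
```

View pics/g1.png

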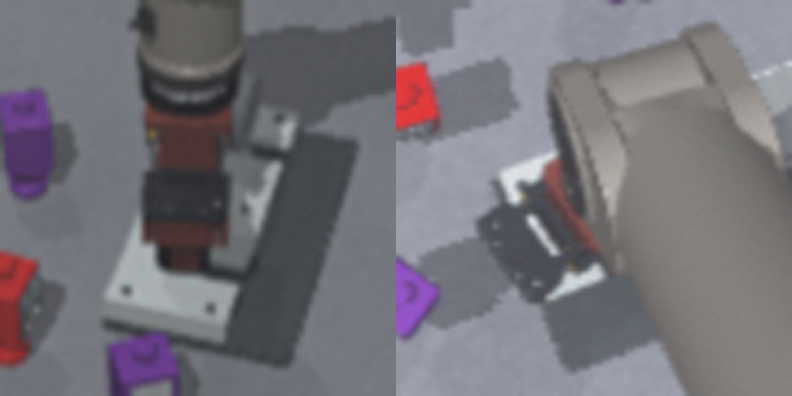

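Call:
send_rows(steps=[[255,0,0,-0.15,0],[255,-0.12,0.48,0,0],[255,-0.24,0.97,0,0],[255,-0.24,0.97,0,0],[255,-0.24,0.97,0,0],[255,-0.24,0.97,0,0],[255,-0.24,0.97,0,0],[255,-0.24,0.97,0,0],[255,-0.24,0.97,0,0],[255,-0.24,0.97,0,0],[255,0,0,0,0],[255,0,0,0,0]])

```text
clock: 5.32
position: [482.2, -62.8, 57.9]
ee_rot: [-0.0, 0.88, -0.476, 0.0]
contact_force: [-0.7, 0.3, -2.1]
opening: 46.2
```

```bash
python3 go.py 481 -63 55 -0.992
```

```text
clock 5.33 pos [482.2 -62.8  57.9] toolx yaw -0.992 tilt [ 0.001  0.    -1.   ] F [-0.7  0.3 -2.1] open 46.2
turn 0.0 then shift cm [-0.05  0.11  0.29] | 0.3
```

Call:
send_rows(steps=[[255,0,0,-0.8,-0.166],[255,0,0,-0.8,-0.166],[255,0,0,-0.8,-0.166],[255,0,0,-0.8,-0.166],[255,0,0,-0.8,-0.166],[255,0,0,-0.8,-0.166],[255,0,0,-0.8,-0.166],[255,0,0,-0.8,-0.166],[255,1.4,-2.03,0,0],[255,1.4,-2.03,0,0],[255,1.4,-2.03,0,0],[255,1.4,-2.03,0,0],[255,0,0,0,0],[255,0,0,0,0]])

```text
clock: 7.08
position: [507.7, 31.4, 121.6]
ee_rot: [0.0, 0.986, 0.167, -0.0]
contact_force: [-0.1, 0.2, -2.5]
opening: 46.3
```

Run:
```python
from h import *
import cv2
from go import go
go(508.5,32.2,65.7,.336); print(ctrl.state()["joints"].round(2))
s=vision.get_image("side")[150:250,270:350,::-1];t=vision.get_image("top")[130:230,290:370,::-1]
cv2.imwrite("pics/g2.png",np.hstack([cv2.resize(i,None,fx=5,fy=5,interpolation=cv2.INTER_CUBIC) for i in(s,t)]))
```

```text
clock 7.08 pos [507.7  31.4 121.6] toolx yaw 0.336 tilt [-0.001 -0.001 -1.   ] F [-0.1  0.2 -2.5] open 46.3
turn -0.0 then shift cm [ 0.11 -0.05  5.59] | 5.6
[ 0.37  0.42 -0.68  2.01  0.35  0.84 -0.17]
```

View pics/g2.png

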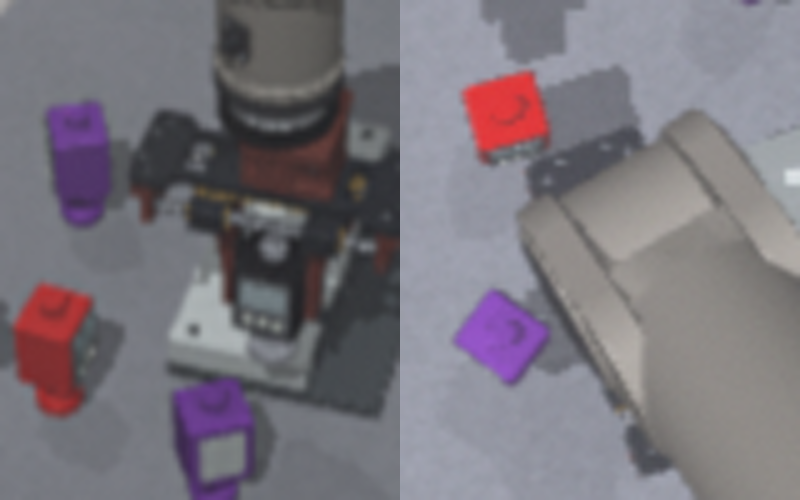

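Call:
send_rows(steps=[[255,0.03,0,1.4,0],[255,0.03,0,1.4,0],[255,0.03,0,1.4,0],[255,0,0,1.4,0],[255,0,0.3,0,0],[255,0,0.3,0,0],[255,0,0,0,0]])

```text
clock: 8.05
position: [511.3, 26.5, 66.2]
ee_rot: [0.0, 0.986, 0.167, 0.001]
contact_force: [-1.5, -0.7, -2.7]
opening: 46.2
```

Call:
send_rows(steps=[[255,0,0.2,0,0],[255,0,0,0,0]])

```text
clock: 8.3
position: [511.5, 24.7, 66.0]
ee_rot: [0.0, 0.986, 0.167, 0.0]
contact_force: [-0.6, -0.3, -3.5]
opening: 46.3
```

Call:
send_rows(steps=[[255,0,0.2,0,0],[255,0,0,0,0]])

```text
clock: 8.55
position: [512.0, 22.8, 65.8]
ee_rot: [0.0, 0.986, 0.167, 0.0]
contact_force: [0.1, -0.5, -2.6]
opening: 46.4
```

Call:
send_rows(steps=[[255,0,0.2,0,0],[255,0,0,0,0]])

```text
clock: 8.8
position: [512.3, 22.2, 65.8]
ee_rot: [-0.001, 0.986, 0.168, -0.0]
contact_force: [-3.1, 3.0, -0.8]
opening: 46.2
```

Call:
send_rows(steps=[[255,0,0.2,0,0],[255,0,0.2,0,0],[255,0,0,0,0]])

```text
clock: 9.18
position: [513.0, 19.7, 65.8]
ee_rot: [-0.001, 0.986, 0.168, -0.0]
contact_force: [-3.4, 6.9, 1.3]
opening: 46.1
```

Run:
```python
from h import *
s=ctrl.state();p=s["position"]-[588.6,-106.1,0];print("rack y",-.33*p[0]+.944*p[1],s["position"],s["contact_force"],s["wrist_torque"])
```

```text
rack y 143.73675889578493 [512.98211948  19.72929907  65.84546542] [-3.41738148  6.8812795   1.27615393] [ 1.84102704  1.08419863 -0.01307975]
```

Call:
send_rows(steps=[[255,0,0.25,0,0],[255,0,0.25,0,0],[255,0,0.25,0,0],[255,0,0.25,0,0],[255,0,0,0,0]])

```text
clock: 9.8
position: [516.4, 10.7, 65.9]
ee_rot: [-0.001, 0.986, 0.168, -0.0]
contact_force: [-3.1, 8.3, 2.2]
opening: 45.8
```

Run:
```python
from h import *
import cv2
s=ctrl.state();p=s["position"]-[588.6,-106.1,0];print("rack y",-.33*p[0]+.944*p[1],s["position"],s["contact_force"],s["wrist_torque"])
s=vision.get_image("side")[165:235,290:350,::-1]
cv2.imwrite("pics/g3.png",cv2.resize(s,None,fx=8,fy=8,interpolation=cv2.INTER_CUBIC))
```

```text
rack y 134.06200584250496 [516.36371638  10.66274602  65.94119516] [-3.06660497  8.25284179  2.18224826] [2.06906135 1.05853304 0.01821857]
```

View pics/g3.png

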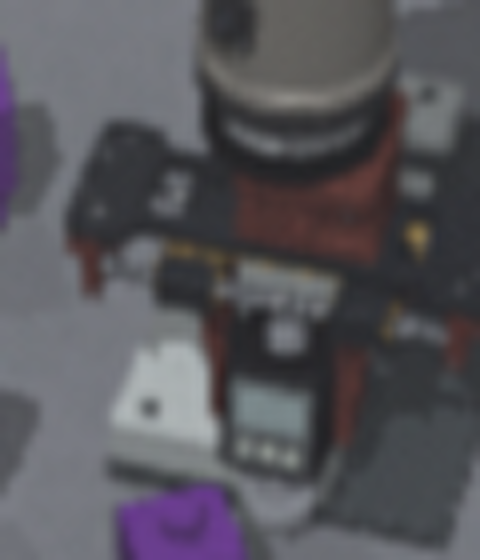

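Call:
send_rows(steps=[[255,0,0.05,0,0],[255,0,0,0,0],[255,0,-0.8,0,0],[255,0,-1.2,0,0],[255,0,-0.3,-1.0,0],[255,0,0,-3.0,0.1],[255,0,0,-3.0,0.159],[255,0,0,-3.0,0.159],[255,0,0,-3.0,0.159],[255,0,0,-2.8,0.159],[255,0,0,0,0.159],[255,0,0,0,0.159],[255,0,0,0,0.159],[255,0,0,0,0.159],[255,0,0,0,0.159],[255,0,0,0,0.161],[255,0,0,0,0],[255,0,0,0,0]])

```text
clock: 12.1
position: [509.8, 29.2, 224.1]
ee_rot: [-0.0, 0.78, -0.626, 0.0]
contact_force: [0.5, -0.2, -1.5]
opening: 45.8
```

```bash
python3 go.py 464.6 234.6 224 -1.356
```

```text
clock 12.1 pos [509.8  29.2 224.1] toolx yaw -1.353 tilt [ 0. -0. -1.] F [ 0.5 -0.2 -1.5] open 45.8
turn 0.003 then shift cm [-21.03   0.04   0.  ] | 21.0
```

Call:
send_rows(steps=[[255,-3.0,0,-0.15,0.003],[255,-4.5,0,0,0],[255,-4.5,0,0,0],[255,-4.5,0,0,0],[255,-3.0,0,0,0],[255,-1.5,0,0,0],[255,0,0,0,0],[255,0,0,0,0],[255,0,0,0,0]])

```text
clock: 13.22
position: [466.1, 233.0, 225.2]
ee_rot: [0.0, 0.777, -0.629, 0.0]
contact_force: [0.0, -0.2, -2.5]
opening: 46.0
```

```bash
cat > ov2.py <<'E'
from h import *
import cv2,sys
from go import go
go(464.2,234.5,225.7,-1.356)
x0,y0,x1,y1=205,165,295,255;f=6.6
im=vision.get_image("side")[:,:,::-1].copy(); cv2.imwrite("pics/%s_raw.png"%sys.argv[1],im)
tt=vision.get_image("top")[:,:,::-1]; cv2.imwrite("pics/%s_top.png"%sys.argv[1],tt)
a=cv2.resize(im[y0:y1,x0:x1],None,fx=f,fy=f,interpolation=cv2.INTER_CUBIC)
cv2.imwrite("pics/%s.png"%sys.argv[1],a)
E
python3 ov2.py f1
```

```text
Traceback (most recent call last):
  File "ov2.py", line 3, in <module>
    from go import go
  File "go.py", line 9, in <module>
    if len(sys.argv)>1: go(*map(float,sys.argv[1:5]))
                        ~~^^^^^^^^^^^^^^^^^^^^^^^^^^^
ValueError: could not convert string to float: 'f1'
```

```bash
sed -i 's/^if len(sys.argv)>1:/if __name__=="__main__":/' go.py; python3 ov2.py f1
```

```text
clock 13.22 pos [466.1 233.  225.2] toolx yaw -1.361 tilt [ 0.    -0.001 -1.   ] F [ 0.  -0.2 -2.5] open 46.0
turn -0.005 then shift cm [-0.19  0.16 -0.05] | 0.3
```

View pics/f1.png

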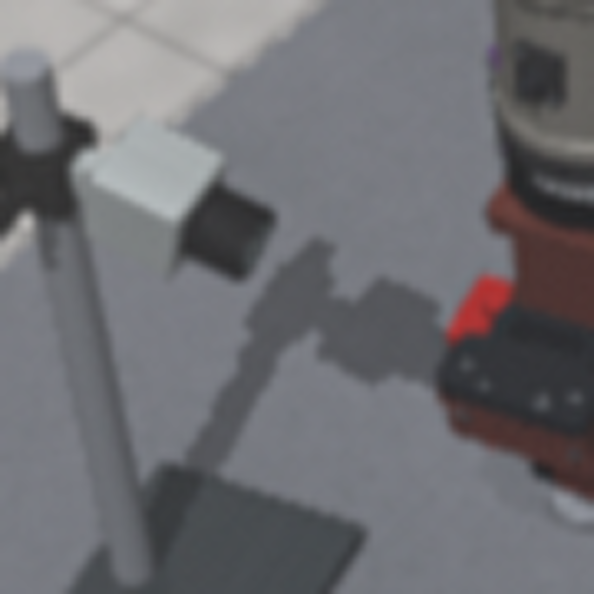

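Run:
```python
from h import *
import cv2
im=cv2.imread("pics/f1_raw.png");s=ctrl.state();g=s["position"]+[0,0,19]
print(proj("side",g),proj("top",g))
x0,y0=[int(v) for v in proj("side",g)[0]-[26,26]];f=7
def panel(th):
    a=cv2.resize(im[y0:y0+57,x0:x0+55],None,fx=f,fy=f,interpolation=cv2.INTER_CUBIC); a=np.clip(a*1.3,0,255).astype(np.uint8)
    if th is None: return a
    R=Ro.from_euler('ZY',[.215,-th]);t=g-R.apply([0,0,65.7])
    P=lambda X:np.round((proj("side",R.apply(np.array(X,float))+t)-[x0,y0]+.5)*f-.5).astype(np.int32)
    an=np.linspace(0,2*np.pi,40)
    for r,z in((17,0),(17,12),(8,34),(9,104)): cv2.polylines(a,[P(np.c_[r*np.cos(an),r*np.sin(an),0*an+z])],True,(0,255,0),1)
    for z in(34,94): cv2.polylines(a,[P([(21,23,z),(21,-23,z),(-21,-23,z),(-21,23,z)])],True,(0,0,255),1)
    return a
cv2.imwrite("pics/f2.png",np.hstack([panel(None),panel(.24)]))
```

```text
[[296.40377384 228.02278023]] [[261.20590545 207.8862817 ]]
```

View pics/f2.png

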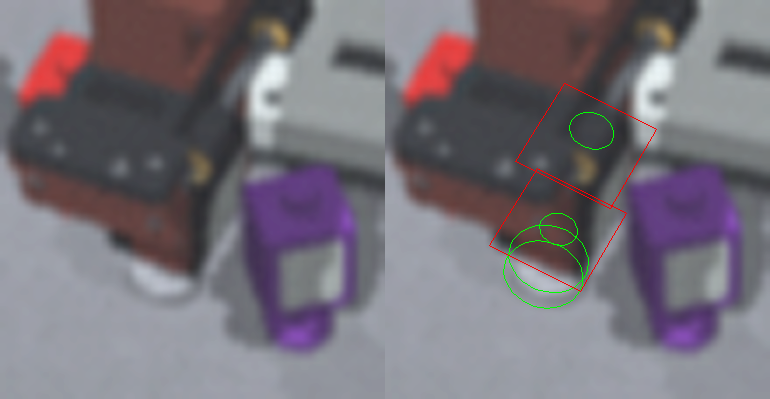

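Run:
```python
from h import *
def col(tcp,yaw,th,f,o):
    R=Ro.from_euler('ZY',[yaw,-th]);t=np.array(tcp)+[0,0,19]-R.apply([0,0,65.7])
    an=np.linspace(0,2*np.pi,90);e=np.vstack([np.c_[17*np.cos(an),17*np.sin(an),0*an+z] for z in(0,12)])
    P=lambda X:(proj("side",R.apply(np.atleast_2d(np.array(X,float)))+t)-o+.5)*f-.5
    p=P(e);return "L %.0f R %.0f bottom %.0f at x %.0f"%(p[:,0].min(),p[:,0].max(),p[:,1].max(),p[p[:,1].argmax(),0]),"plug",P([0,0,104]).round(),"disp",P([23,0,64]).round()
print("g2 upright",col([507.7,31.4,121.6],1.907,0,5,[270,150]))
for th in(0,.12,.18,.24,.3):print(th,col([466.1,233,225.2],.215,th,7,[270,202]))
# numeric: print profile along rows through collar
import cv2
im=cv2.imread("pics/f1_raw.png").astype(int).sum(2)//3
print(im[236:248,284:304])
```

```text
g2 upright ('L 245 R 295 bottom 366 at x 270', 'plug', array([[272., 240.]]), 'disp', array([[262., 307.]]))
0 ('L 151 R 232 bottom 318 at x 191', 'plug', array([[186., 121.]]), 'disp', array([[137., 171.]]))
0.12 ('L 135 R 218 bottom 313 at x 177', 'plug', array([[196., 125.]]), 'disp', array([[137., 166.]]))
0.18 ('L 127 R 211 bottom 310 at x 171', 'plug', array([[202., 127.]]), 'disp', array([[137., 164.]]))
0.24 ('L 119 R 203 bottom 307 at x 163', 'plug', array([[207., 130.]]), 'disp', array([[137., 162.]]))
0.3 ('L 111 R 196 bottom 303 at x 157', 'plug', array([[212., 132.]]), 'disp', array([[138., 160.]]))
[[111  88  54  42  43  51  54  55  55  58  58  56  51  42  39  54  84 105
  115  97]
 [115 106  83  70  58  54  52  52  52  54  54  52  48  41  37  57  93 117
  112  90]
 [117 116 112 108  92  80  69  61  56  52  52  49  47  41  40  66 104 111
   97  85]
 [117 116 118 119 119 121 107  94  74  61  57  52  47  39  47  83 112 100
   87  85]
 [116 114 115 114 119 140 142 132 109  91  77  67  56  43  60  97 111  94
   86  87]
 [116 115 115 111 111 134 145 143 136 127 110 102  88  68  75  98  95  88
   85  87]
 [118 118 117 112 107 119 133 141 146 145 139 137 123  98  90 103  92  87
   86  87]
 [124 123 121 117 111 109 117 130 140 140 136 132 117 102 100 110  93  86
   86  88]
 [125 122 123 122 119 115 114 115 116 113 110 107 102 104 113 117 104  96
   89  87]
 [125 120 122 123 123 122 121 117 114 110 108 108 112 120 124 124 121 116
  100  88]
 [123 122 123 124 124 125 125 124 123 123 122 122 124 126 126 125 124 122
  108  91]
 [123 123 124 124 123 124 124 124 125 125 126 125 125 124 123 123 124 119
   98  87]]
```

Call:
send_rows(steps=[[255,-0.2,0.15,-0.05,0],[255,0,0,0,0],[255,0,0,0,0],[255,0,0,0,0],[255,0,0,0,0]])

```text
clock: 13.95
position: [463.7, 236.1, 225.7]
ee_rot: [0.0, 0.778, -0.628, 0.0]
contact_force: [0.3, -0.9, -3.4]
opening: 45.9
```

Run:
```python
from h import *
import cv2
from go import go
go(464.2,234.5,225.7,-1.356)
print("qd",abs(ctrl.state()["qd"]).max())
s=vision.get_image("side")[150:350,180:400,::-1];t=vision.get_image("top")[80:280,190:410,::-1]
cv2.imwrite("pics/end.png",np.hstack([cv2.resize(i,None,fx=1.8,fy=1.8,interpolation=cv2.INTER_CUBIC) for i in(s,t)]))
```

```text
clock 13.95 pos [463.7 236.1 225.7] toolx yaw -1.359 tilt [-0. -0. -1.] F [ 0.3 -0.9 -3.4] open 45.9
turn -0.003 then shift cm [ 0.16 -0.01  0.  ] | 0.2
qd 0.0016599294985188415
```

View pics/end.png

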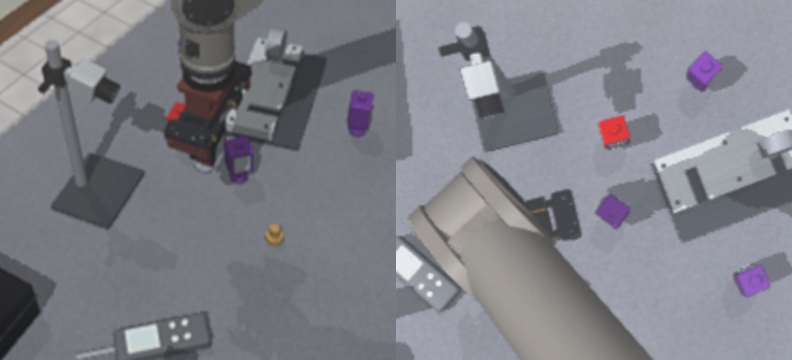

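```bash
python3 -c "
from bench import ctrl
print(ctrl.hand_in())"
```

```text
the job is handed in; nothing more can be done
None
```

I slid the black transmitter out of its slot, lifted it and handed the job in while still holding it in front of the inspection camera. The clock stood at about 14 s of the allowed 35 s.

The moves can't tilt the tool. So I gripped the head across its 46 mm width and pushed the back of the collar against the end of the fork plate (about 9 N), which tipped the transmitter back between the pads. I then turned it towards the lens.

**Position:** the tool stopped 1.6 mm to one side of the spot I had worked out for 15 cm in front of the lens. The arm was still and the grip opening was 45.9 mm.

**Tilt:** it came out at about 0.23 rad, both from the push distance and from the collar's outline in the side picture.

**Camera slant:** my final fit gave 0.22–0.25 rad, and I aimed for 0.24. Earlier fits disagreed (0.10–0.17 from misread corners, 0.25–0.35 from a noisy edge search), so I trust it to about ±0.05 rad. That makes the tilt match the least certain part.

**Display:** the gripper hid the display from both cameras in the final pose. I know it faces the lens and is uncovered from the grip and the turns, not from seeing it there. It was clear between the fingers earlier, at the rack.

**Other things:** the last picture shows the gauge, the camera and the other items in view where they were. The screwdriver was outside that picture and I didn't check it, but the arm never worked near it.

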